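# Feed one wooden base disc and park it on the blue spot

## Robot

A 6-joint arm with a two-finger parallel gripper is mounted at the origin on a cart in front of the work surface, level with it; the furniture and walls round the work are solid. World frame = base frame: x ahead of the robot, y to its left, z up, the work surface at z = 0. Lengths are in m, angles in degrees, forces in N, time in s.
With the tool pointing down it reaches from about 0.325 to 0.775 m from the base axis. Payload 5.5 kg.
Tool frame: the origin (TCP) lies at the centre of the arm's flange, where the gripper is bolted on; the fingertips stand 182 mm ahead of it and the grasp point (between the pads) lies 163 mm ahead of it; z points along the fingers, y is the direction in which the jaws open and shut (so a half turn about z gives the same grasp; the last joint's range is limited). The gripper opens to 88 mm and grips with 3 to 60 N. Pads are 20 mm wide; open, the fingers measure 115 mm over their backs; the gripper's body (75 mm by 178 mm) begins 61 mm behind the grasp point.
Start: joints at [60.923, 5.22, 70.514, -0, 104.267, -3.249], TCP at [0.261, 0.54, 0.405] pointing down, gripper open.
Joint ranges: [-164.24, 164.24], [-49.07, 125.15], [9.68, 141.18], [-86.29, 266.29], [3.28, 154.24], [-151.56, 151.56]. Speed limits (degrees/s): [147.25, 147.25, 172.46, 180, 180, 180].

## Interface

Orientations are given as [roll, pitch, yaw] about the fixed x, y, z axes, in that order (R = Rz(yaw) Ry(pitch) Rx(roll)).
In Python, from station import r gives the robot as it stands. The module is installed in compiled form; this text tells all that it offers. Calls block until the motion is done:
- r.reach(position, orientation): joint-space move of the TCP to a pose.
- r.servo_line(position, rotation=None, speed=0.15): straight line of the TCP; rotation=None keeps the orientation; speed is the mean speed in m/s.
- r.move_joints(angles): joint-space move.
- r.let_go() and r.grab(squeeze=None): open the fingers fully, or close them until they stop; squeeze is the grip in N (None keeps the last).
- r.wait(seconds).
- r.inverse_kinematics(position, orientation): joint angles nearest the present ones, or None.
- r.sense(): the state.
- r.snapshot(name): name is "scene" or "top"; returns a dict with "frame" (480x640x3 uint8, red, green, blue), "fx", "fy", "cx", "cy" (pixels), "R" (3x3) and "t" (3): a world point X has camera coordinates R X + t. Camera axes: x right, y down, z forward; pixel columns grow to the right and rows downward; lengths in m; the calibration is good to about 2 mm. A picture is of the moment at which its call begins. There is no depth.
A pose or a line that the arm cannot do raises r.IKError and nothing moves.
- r.hand_in(): hands the job in, once; it reports no verdict.
The state is a dict: "clock": time; "joints": joint angles; "joint_vel": joint speeds; "joint_torque": joint torques, N m; "tcp_pos": TCP position; "orientation": TCP orientation; "contact_force": force on the tool from outside, world axes, zero at the start; "torque": the same for the moment, N m; "opening": finger opening in m.
Only numpy, scipy, OpenCV 4.12 (cv2) and the standard library are available. Lean on these libraries where they do the work, as an engineer would, in place of code of your own. Each camera call takes 0.05 s, during which the arm holds its last target. There are 200 camera calls.

## Task

Press the red plunger of the disc dispenser all the way down once and let it come back up, so that one wooden base disc slides out onto the table; then nudge that disc gently along the table until it lies wholly on the blue paper spot. Use only the outside of the fingers: do not grasp or lift anything, keep the other two discs in the dispenser, and leave the other things on the table where they are.

Things in the scene. Friction and masses are not known exactly. Their poses are not given: they have to be found in the camera images.
- dispenser: fixed disc dispenser. Origin on the table at the centre of its white magazine (53 x 53 mm, 46 mm high, open at the top, no floor); its -x axis points out of the outlet in the front, on the robot's side. The grey housing (53 mm wide, 50 mm high) reaches from x = +22 to +94 mm behind the magazine; small steel feet stand out to y = +-40 mm beside it
- plunger_top (a point): centre of the top of the red plunger cap (36 mm across, 10 mm thick) on a vertical stem, 60 mm behind the dispenser's origin (+x), 99 mm above the table when up. The point moves with the plunger
- plunger (a joint): travel of the plunger in m: 0 up, 0.032 fully down (end stop). Spring return: about 4 N to start it, about 8 N plus a few N of friction to hold it down. A full press drives a steel pusher 68 mm forward and out of the outlet at table level with the lowest disc before it; as the plunger rises, the pusher draws back in and the next disc drops down
- disc_0: lowest disc of the magazine at the start, the one that comes out; a full press leaves its centre 61 mm or a little more in front of the dispenser's origin, on the table: light wood, 40 mm across, 12 mm thick, 20 g, loose. Origin at the centre of its underside, z up
- disc_1: middle disc of the magazine at the start, same kind and origin
- disc_2: top disc of the magazine at the start, same kind and origin
- spot_blue: round blue paper spot, 76 mm across, stuck flat on the table without any step, to the left or the right of the dispenser's outlet. Origin at its centre
- spot_yellow: the same in yellow, on the other side; not the goal
- spool: bystander: spool of grey thread, 28 mm across, 40 mm high, upright, loose, behind the work on the left. Origin at the centre of its underside
- egg: bystander: white foam egg, 40 x 54 x 38 mm, loose, at the right side. Origin at the centre of its underside
- glue: bystander: glue stick with an orange cap, 25 mm across, 94 mm high, upright, loose, at the left side. Origin at the centre of its underside
- tin: bystander: small red food tin, 58 mm across, 72 mm high, loose, at the right side. Origin at the centre of its underside
Not all that is in view belongs to the job. What is shaped like the dispenser but green is not meant.

How it is judged:
By the outcome, as a careful person would: the job done as asked, in the order asked, and still so for the second after the job is handed in, with the robot touching nothing.
It also fails if it takes over 48 s, if anything falls off the work surface, if the arm or the gripper's body presses on something with over 40 N, if the wrist force passes 120 N, or if a joint passes its speed limit or range.

## Working session

There is one attempt and no reset: what is moved stays moved. The work goes in short steps, each a Python script; the robot and the scene stay as the last script left them, time stands still between calls to the robot, and variables do not carry over. Pictures are saved under pics/ and viewed, about 8 in all and at most 12, crops included, and the job is handed in when it is done.

```bash
mkdir -p pics; cat > h.py <<'E'
import numpy as np, cv2
from station import r
def snap(n,f):
    s=r.snapshot(n); cv2.imwrite(f,s["frame"][:,:,::-1]); 
    np.savez(f[:-4]+".npz",**{k:np.array(v) for k,v in s.items()}); return s
def load(f): return dict(np.load(f))
def px2w(s,u,v,z=0.):
    R=np.array(s["R"]);t=np.array(s["t"]); c=-R.T@t
    d=R.T@np.array([(u-s["cx"])/s["fx"],(v-s["cy"])/s["fy"],1]); return c+d*(z-c[2])/d[2]
def w2px(s,X):
    p=np.array(s["R"])@np.array(X)+np.array(s["t"]); return np.array([s["fx"]*p[0]/p[2]+s["cx"],s["fy"]*p[1]/p[2]+s["cy"]])
E
python3 - <<'E'
from h import *
for n in("scene","top"):
    s=snap(n,f"pics/{n}0.png"); print(n,s["fx"],-np.array(s["R"]).T@s["t"]); print(np.round(s["R"],3))
print(r.sense())
E
```

```text
scene 472.9927402569016 [0.11278629 0.8645885  1.01507394]
[[-0.909 -0.416  0.01 ]
 [-0.292  0.62  -0.728]
 [ 0.297 -0.665 -0.685]]
top 539.7103139178685 [0.41933794 0.00397622 1.21483049]
[[ 0.021 -1.    -0.002]
 [-0.996 -0.02  -0.084]
 [ 0.084  0.003 -0.996]]
{'clock': 0.1, 'joints': array([ 6.09229948e+01,  5.25863424e+00,  7.05762025e+01, -6.72856058e-04,
        1.04268376e+02, -3.24655740e+00]), 'joint_vel': array([ 0.06100085, -0.00190821, -0.23857341,  0.00151011,  0.03620012,
        0.06131381]), 'joint_torque': array([ 1.66483904e-03, -4.47860169e+01, -4.07566595e+01,  7.00217835e-02,
        2.85409862e-02, -1.03994207e-04]), 'tcp_pos': array([0.26143025, 0.54009852, 0.4036093 ]), 'orientation': array([-1.79896916e+02, -5.19387531e-03,  1.54169382e+02]), 'contact_force': array([-0.15189285,  0.2934155 , -0.01865321]), 'torque': array([-0.02298782, -0.01677704, -0.00807103]), 'opening': 0.08768338918481197}
```

View pics/scene0.png

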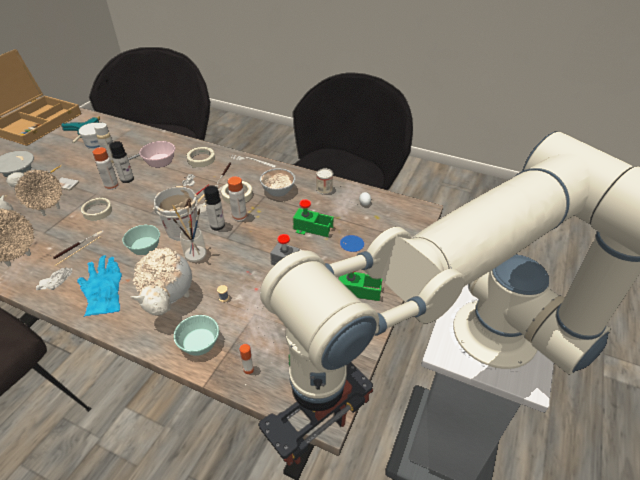

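View pics/top0.png

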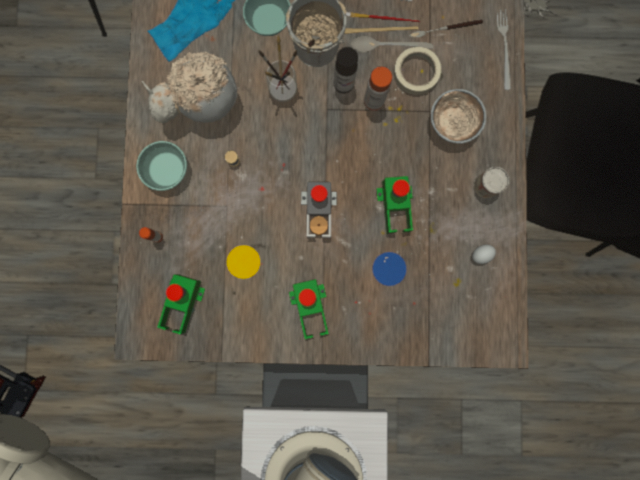

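The top view shows the grey and white dispenser at about (319,210) with its outlet facing down, towards the robot. The blue spot is at (389,269) on the right and the yellow one at (243,262). Green decoys stand at (397,205), (309,305) and (180,303). Next I'll enlarge the work area.

```bash
python3 - <<'E'
from h import *
s=load("pics/top0.npz"); f=s["frame"]
c=f[170:345,280:430,::-1]; cv2.imwrite("pics/c0.png",cv2.resize(c,None,fx=3.4,fy=3.4,interpolation=cv2.INTER_CUBIC))
hsv=cv2.cvtColor(f,cv2.COLOR_RGB2HSV)
def cen(lo,hi,x0,x1,y0,y1,z):
    m=cv2.inRange(hsv,lo,hi); k=np.zeros_like(m); k[y0:y1,x0:x1]=m[y0:y1,x0:x1]
    v,u=np.nonzero(k); print(len(u),u.mean(),v.mean(),(u.min(),u.max(),v.min(),v.max()),px2w(s,u.mean(),v.mean(),z).round(4))
cen((100,120,60),(130,255,255),360,420,240,300,0)   # blue
cen((0,180,150),(8,255,255),300,340,180,210,.097)  # red cap
cen((8,60,120),(25,255,255),300,340,210,240,.036)  # top disc
E
```

```text
824 389.15533980582524 268.72087378640776 (np.int64(373), np.int64(405), np.int64(253), np.int64(284)) [ 0.4637 -0.1583  0.    ]
194 318.67525773195877 192.92268041237114 (np.int64(311), np.int64(326), np.int64(185), np.int64(200)) [0.6158 0.0036 0.097 ]
388 321.99226804123714 225.1056701030928 (np.int64(300), np.int64(339), np.int64(210), np.int64(239)) [ 0.5552 -0.0051  0.036 ]
```

View pics/c0.png

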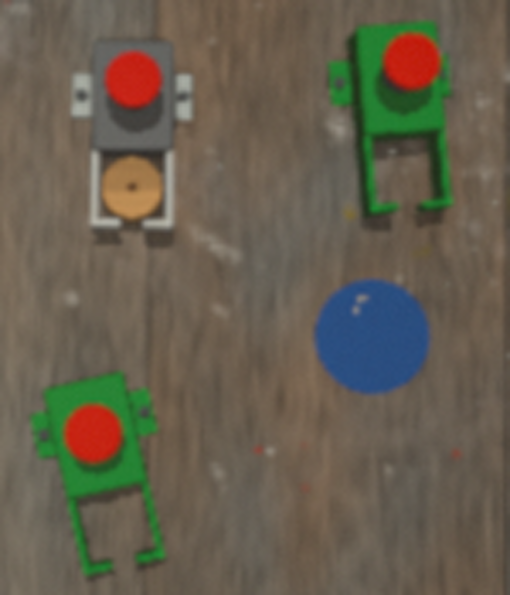

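```bash
python3 - <<'E'
from h import *
s=load("pics/top0.npz")
for n,u,v,z in(("disc",318.7,225,.036),("cap",319.1,193.2,.099),("FL",307.1,236.8,.046),("FR",330.9,236.5,.046),("decoy1cap",307.4,298,.099),("decoy2cap",401,188,.099)): print(n,px2w(s,u,v,z).round(4))
q=[180,0,169.2]
r.grab(10)
r.reach([.615,.004,.182+.125],q)
r.servo_line([.615,.004,.182+.103],speed=.1); b=r.sense(); print(b["clock"],b["contact_force"],b["opening"])
z=.072; r.servo_line([.615,.004,.182+z],speed=.05)
while z>.062:
    a=r.sense(); print(round(z,4),a["tcp_pos"].round(4)[2]-.182,a["contact_force"].round(1),round(a["clock"],2))
    if a["contact_force"][2]>22: break
    z-=.001; r.servo_line([.615,.004,.182+z],speed=.03)
r.wait(.3); a=r.sense(); print(a["tcp_pos"]-[0,0,.182],a["contact_force"])
snap("top","pics/top1.png")
r.servo_line([.615,.004,.182+.125],speed=.06)
r.wait(.2); snap("top","pics/top2a.png")
# retreat for a free view
r.servo_line([.60,.17,.182+.125],speed=.2); snap("top","pics/top2.png"); print(r.sense()["clock"])
f=load("pics/top2.npz")["frame"]
cv2.imwrite("pics/c2.png",cv2.resize(f[150:310,240:430,::-1],None,fx=3.6,fy=3.6,interpolation=cv2.INTER_CUBIC))
E
```

```text
disc [0.5552 0.0021 0.036 ]
cap [0.6149 0.0027 0.099 ]
FL [0.5278 0.0269 0.046 ]
FR [ 0.5295 -0.0249  0.046 ]
decoy1cap [0.3965 0.0224 0.099 ]
decoy2cap [ 0.6294 -0.1683  0.099 ]
4.125 [ 0.13517585 -0.26022344  0.43519863] 0.0004378607456951093
0.072 0.07380000000000003 [-0.7  0.8  6.4] 4.89
0.071 0.07290000000000002 [-1.1  0.6  6.8] 5.14
0.07 0.07200000000000001 [-1.3  1.5  7.1] 5.39
0.069 0.0711 [-1.4 -0.2  7.2] 5.64
0.068 0.0701 [-1.8  1.   6.8] 5.89
0.067 0.0691 [-2.5  0.3  6.8] 6.14
0.066 0.0681 [-0.6  0.7  6.5] 6.39
0.065 0.06740000000000002 [-2.5  0.6  7.9] 6.64
0.064 0.0673 [-4.6  0.1 12.2] 6.89
0.063 0.06720000000000001 [-6.5  0.8 15.1] 7.14
[0.61512098 0.00406598 0.06719633] [-8.29097329  0.50472655 19.2637734 ]
10.225
```

View pics/c2.png

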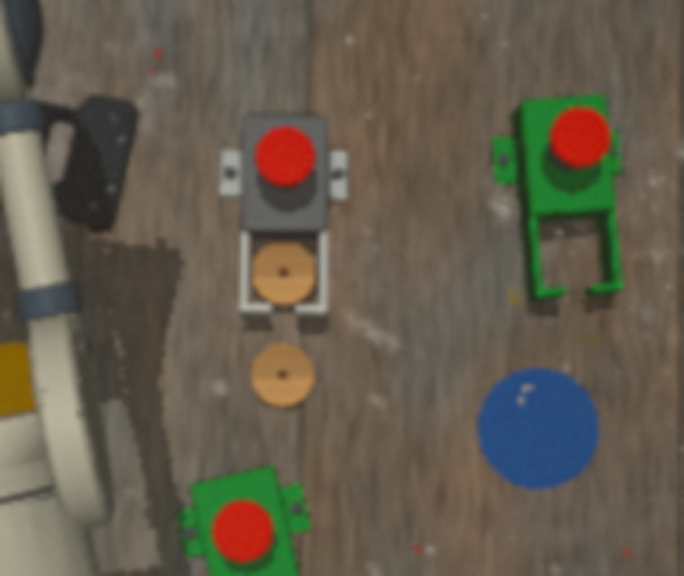

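The plunger reached its end stop: it stopped at 67 mm while the force climbed. It then came back up. The ejected disc lies at crop (283,374), the next disc has dropped into the magazine, and the blue spot is at (538,428). Next I'll push the disc along the line to the spot, stopping short to check.

```bash
cat >> h.py <<'E'
H=.182
def push(disc,goal,short,clear=.012,zt=.005,v=.05):
    d=goal-disc; L=np.linalg.norm(d); d/=L
    yaw=np.degrees(np.arctan2(-d[0],d[1])); q=[180,0,yaw]   # jaws along d
    a=disc-d*(.0335+clear); b=disc+d*(L-short-.0335)
    r.reach([*a,H+.11],q); r.servo_line([*a,H+zt],speed=.12)
    s=r.sense(); print("down",s["tcp_pos"].round(4),s["contact_force"].round(1),"yaw",round(yaw,1))
    r.servo_line([*b,H+zt],speed=v); s=r.sense(); print("end",s["tcp_pos"].round(4),s["contact_force"].round(1),s["clock"])
    return d,b
E
python3 - <<'E'
from h import *
s=load("pics/top2.npz")
disc=px2w(s,318.2,253.5,.012)[:2]; goal=np.array([.4637,-.1583]); print(disc)
d,b=push(disc,goal,.012)
r.servo_line([*(b-d*.02),H+.005],speed=.1); r.servo_line([*(b-d*.02),H+.11],speed=.2)
r.servo_line([.56,.12,H+.13],speed=.25)
snap("top","pics/top3.png"); print(r.sense()["clock"])
f=load("pics/top3.npz")["frame"]
cv2.imwrite("pics/c3.png",cv2.resize(f[150:310,240:430,::-1],None,fx=3.6,fy=3.6,interpolation=cv2.INTER_CUBIC))
E
```

```text
[0.49398617 0.00192068]
down [0.5029 0.0467 0.1879] [-0.7  0.5  0.5] yaw 169.3
end [ 0.4722 -0.1135  0.187 ] [ 0.2 -1.4  0.9] 15.3333
17.4833
```

View pics/c3.png

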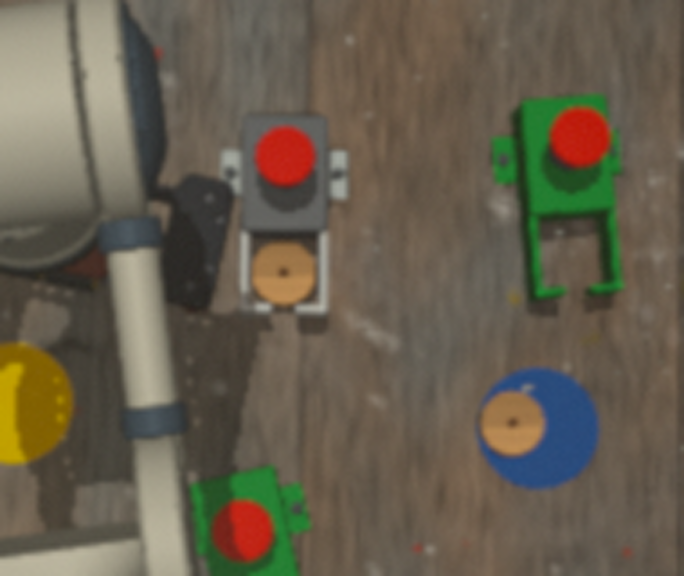

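The disc is now at crop (513,423), on the left edge of the blue spot (538,428), so it needs one short final nudge.

```bash
python3 - <<'E'
from h import *
s=load("pics/top3.npz")
disc=px2w(s,513.5/3.6+239.5,423.5/3.6+149.5,.012)[:2]; goal=np.array([.4637,-.1583]); print(disc,np.linalg.norm(disc-goal))
d,b=push(disc,goal,-.003,v=.03)
r.servo_line([*(b-d*.02),H+.005],speed=.1); r.servo_line([*(b-d*.02),H+.11],speed=.2)
r.servo_line([.56,.14,H+.13],speed=.25); r.wait(.5)
snap("top","pics/top4.png"); snap("scene","pics/scene4.png"); print(r.sense()["clock"])
f=load("pics/top4.npz")["frame"]
cv2.imwrite("pics/c4.png",cv2.resize(f[150:310,240:430,::-1],None,fx=3.6,fy=3.6,interpolation=cv2.INTER_CUBIC))
E
```

```text
[ 0.4664878  -0.14107311] 0.017451008306193887
down [ 0.4741 -0.0962  0.1879] [ 0.1 -0.2  0.7] yaw 170.8
end [ 0.4686 -0.1281  0.187 ] [-0.3 -0.5 -0.7] 20.6667
23.5
```

View pics/c4.png

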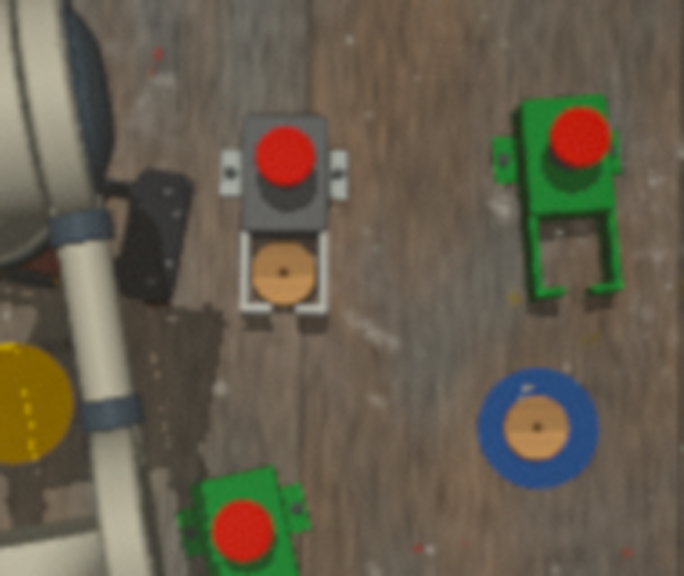

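View pics/top4.png

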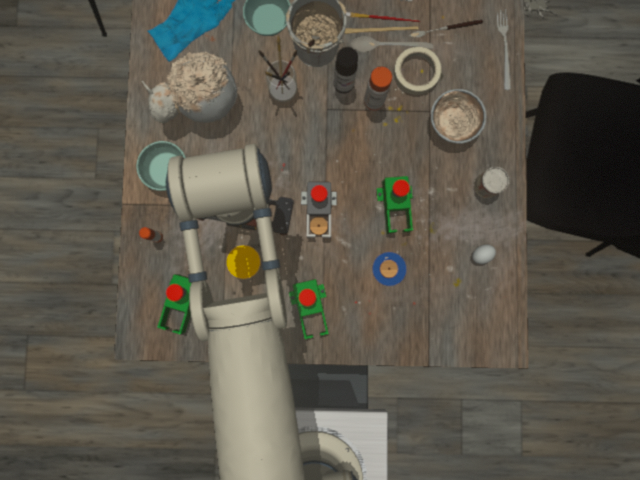

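The disc sits at crop (537,427), centred on the blue spot at (538,428) with blue visible all round. The plunger is up and the egg, tin and glue stick are where they were. The spool is behind the arm in this view, but the fingertips stayed at least 100 mm up anywhere near it.

```bash
python3 - <<'E'
from h import *
a=r.sense(); print(a["clock"],a["contact_force"].round(1),a["tcp_pos"].round(3)); r.hand_in()
E
```

```text
23.5 [ 0.1 -0.9  0.1] [0.56  0.14  0.312]
the job is handed in; nothing more can be done
```

The job is done and handed in at 23.5 s of the 48 s limit: the disc lies wholly on the blue spot. I pressed the plunger once with the closed fingertips, then nudged the disc there in two slow pushes with the outside of the fingers.

- **Press:** the plunger hit its end stop. The fingertip stopped at 67 mm while the force rose to about 19 N. It came back up and one disc slid out.
- **Disc:** the last picture shows it centred on the blue spot within about 1 mm, with blue visible all round.
- **Dispenser:** a disc shows in the magazine. I could only see the top one of the two that should be there.
- **Other things:** the egg, tin, glue stick and decoys look unmoved, and the arm was touching nothing at hand-in. The spool was hidden behind the arm in the last picture, so I did not see it again. The fingers never came low near it.
- **Disagreements:** none of the checks failed. The disc stopped about 5 mm shorter than planned after the first push, and the second push corrected that.

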